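# Swap the battery pack in the stall's power unit

### The job

Swap the flat (red) battery pack in the grey power unit for the charged (green) one: push the red pack in to release the catch so that the sled springs out, take the pack out and lay it flat in the wooden tray. Then lay the green pack in the sled and push it in until the catch holds it, and leave the mug, jar and toy tower where they stand; do not drop the packs.

Things in the scene. Friction and masses are not known exactly. Their poses are not given: they have to be found in the camera images.
- power_unit: Fixed grey box on the table, 115 long x 84 wide x 52 mm high, open mouth on its front. Origin on the table under the middle of the mouth; +x points level into the box (push-in direction), y left, z up. The hood covers x 0 to 115 mm. A black base plate 6 mm thick reaches 70 mm out in front of the mouth.
- sled (a joint): How far the spring sled stands out of the power unit (m). 0 (to 0.002): held by its push-push catch. 0.040: sprung out, at its stop. -0.009: inner stop. From out: push to the inner stop and let go; it comes back 9 mm and is held near 0. From held: push to the inner stop and let it come back; it is released and springs out to 0.040 in about 0.5 s. Each further push toggles it.
- mouth (a point): Middle of the mouth's lower part, 13 mm above power_unit's origin, same axes. The sled is pushed in by pushing the pack that lies in it (by its fin, gripped or not) or its front lip. Its spring pushes out with 1.6 N (out) to 3.2 N (in), plus 18 N per m/s of damping; at the inner stop the force rises steeply: a force stop of 8 to 10 N is right.
- sled_pocket (a point): Middle of the floor of the aluminium sled's pocket, 13 mm above the table; axes as power_unit's. It is 23 mm in front of the mouth when held, 63 mm when out. Pocket 116 x 56 mm (a pack has 3 mm play each side); side rails 8, orange front lip 9, rear wall 19 mm high above its floor. Held, the pack's last 32 mm are under the hood; out, it is clear and lifts straight up.
- flat_pack_center (a point): Flat battery pack, grey with red end and red fin, starts in the held sled. Centre of its overall 110 (x) x 50 (y) x 54 mm, 27 mm above its underside. Body 26 mm high; on it a grip fin 40 (x) x 14 (y) x 28 mm high, whose middle is at x -14, y 0, z +13 mm from this point. The coloured end is -x, away from the power unit. About 0.18 kg.
- fresh_pack_center (a point): Charged battery pack, grey with green end and green fin, same shape, size and axes as the flat one; starts lying flat on the table. It must lie in the sled with its green end (-x) away from the power unit; the other way round its fin strikes the hood.
- flat_pack: The red pack (same thing); origin at the centre of its underside, 27 mm below point flat_pack_center.
- fresh_pack: The green pack (same thing); origin at the centre of its underside, 27 mm below point fresh_pack_center.
- tray: Fixed open tray of light wood, 160 (x) x 106 (y) x 22 mm high, walls and floor 5 mm thick. Origin at the centre of its underside. Either to the left or to the right of the power unit.
- mug: Dotted mug, about 92 x 127 x 93 mm, origin under its centre; a bystander, leave alone.
- jar: Turned wooden jar with knob, diameter 47, height 73 mm, origin under its centre; a bystander, leave alone.
- tower: Turned toy tower with pointed roof, diameter 48, height 111 mm, origin under its centre; a bystander, leave alone.
Not all that is in view belongs to the job. What is shaped like the flat_pack but yellow is not meant.

How it is judged:
By the outcome, as a careful person would: the job done as asked, in the order asked, and still so for the second after the job is handed in, with the robot touching nothing.
It also fails if it takes over 59 s, if anything falls off the work surface, if the arm or the gripper's body presses on something with over 40 N, if the wrist force passes 120 N, or if a joint passes its speed limit or range.

### The arm

A 6-joint arm with a two-finger parallel gripper is mounted at the origin on a cart in front of the work surface, level with it; the furniture and walls round the work are solid. World frame = base frame: x ahead of the robot, y to its left, z up, the work surface at z = 0. Lengths are in m, angles in degrees, forces in N, time in s.
With the tool pointing down it reaches from about 0.275 to 0.775 m from the base axis. Payload 14.6 kg.
Tool frame: the origin (TCP) lies between the finger pads; the fingertips stand 22 mm ahead of it and the grasp point (between the pads) lies 3 mm ahead of it; z points along the fingers, y is the line along which they close (so a half turn about z gives the same grasp; the last joint's range is limited). The gripper opens to 85 mm and grips with 20 to 120 N. Pads are 22 mm wide; open, the fingers measure 114 mm over their backs; the gripper's body (76 mm by 85 mm) begins 54 mm behind the grasp point. The pads swing forward as they close: fully open they stand 13 mm farther back than shut.
Start: joints at [-84.758, 15.075, -2.767, 72.158, 0, 81.102], TCP at [0.128, -0.509, 0.253] pointing down, gripper open.
Joint ranges: [-151.79, 151.79], [-50.71, 97.33], [-67.44, 78.34], [-121.81, 120.89], [-77.56, 73.72], [-180, 180]. Speed limits (degrees/s): [108.29, 108.29, 147.25, 159.86, 180, 180].

### API

Orientations are given as [roll, pitch, yaw] about the fixed x, y, z axes, in that order (R = Rz(yaw) Ry(pitch) Rx(roll)).
In Python, from station import bot, capture, get_calibration, nets gives the robot as it stands.
- The arm moves only by the tool servo_tool, never from a script. Its argument "motion" is one flat list of numbers, 7 for each row, row after row: the shift along the world's x, y, z in cm, then the turn, a rotation vector about the world's x, y, z in degrees, then the opening, from 0 (shut) to 1 (fully open). A call has 1 to 10 rows; each row is the pose to reach, as a shift and turn from the pose commanded when the call began; what a row does not reach only later rows make up. A row lasts 1/10 s, in which the tool goes at most 50 mm and 8.59 degrees, less where a joint would pass 70% of its speed; a pose out of reach is approached as far as the arm can. A call with a gripper value outside its range is refused whole. The fingers move at their own pace and stop on an object; "grip_force" is the grip in N (left out, the last holds). Time passes only in rows, so rows that repeat a pose let the fingers close. It gives the time, the measured TCP pose, the force, the opening and the grip force at its end, in the units of the state.
- bot.state(): the state, without advancing time (a new reading comes with each control period).
- capture(name): name is "scene" or "top"; returns (picture, depth): 400x640x3 uint8, red, green, blue; 400x640 float32, m along the optical axis (not along the pixel's ray), 0 where there is no reading.
- get_calibration(name): a dict with "fov_y" (degrees; the focal length in pixels is half the picture's height over the tangent of half this angle, whatever the lens; pixels are square), "cx", "cy" (the principal point, pixels), "distortion" ([k1, k2, p1, p2, k3] as OpenCV has them; the pictures are not rectified), "rvec" (rotation vector, rad) and "tvec" (3), from world to camera coordinates, as OpenCV has them. Camera axes: x right, y down, z forward; pixel columns grow to the right and rows downward; lengths in m; the calibration is good to about 2 mm. A picture is of the moment at which its call begins. get_calibration takes no time and is no camera call.
- bot.close_job(): hands the job in; it is judged then, once.
Trained networks look in the newest picture that a camera, given by its name, has taken for a name from the list of things; names that differ only in an ending like _2 or _b are one class to them, and where a whole thing is asked for, a point or a joint stands for the part that bears it (a point fixed in the world has none). Each returns a list of dicts, best first, with "confidence" (0 to 1); they miss things now and then, are a little off and sometimes report something else, mostly with a low value. They report only what shows in the picture. A call takes as long as a camera call. They do not tell look-alikes from the thing itself.
- nets.regions_of(name, camera): "pixels" (400x640 bool, what is visible of it).
- nets.spot_point(name, camera): "at" ([x, y, z] in m, in world coordinates, good to about 4 mm: a listed point, or the origin of a listed thing).
The state is a dict: "clock": time; "qpos": joint angles; "joint_vel": joint speeds; "joint_torque": joint torques, N m; "tcp_pos": TCP position; "eef_rot": TCP orientation; "ft_force": force on the tool from outside, world axes, zero at the start; "ft_torque": the same for the moment, N m; "finger_gap": finger opening in m; "grip_force": force on a finger pad.
Only numpy, scipy, OpenCV 4.12 (cv2) and the standard library are available. Lean on these libraries where they do the work, as an engineer would, in place of code of your own. Each camera call takes 0.05 s, during which the arm holds its last target. There are 200 camera calls.

## Working session

There is one attempt and no reset: what is moved stays moved. The work goes in short steps, Python scripts to look and compute and a tool call to move; the robot and the scene stay as the last step left them, time stands still between calls to the robot, and variables do not carry over. Pictures are saved under pics/ and viewed, at most 10 in all, crops included, and the job is handed in when it is done.

Besides the shell and the picture viewer there is one more tool, called as name(argument=value, ...) on one line, values as JSON. servo_tool: Moves the arm, as the interface text tells. Its arguments: {"type":"object","properties":{"motion":{"type":"array","items":{"type":"number"}},"grip_force":{"type":"number"}},"required":["motion"]}

```bash
mkdir -p pics; cat > h.py <<'E'
import numpy as np, cv2
from station import bot, capture, get_calibration, nets
def cloud(name, d):
    c=get_calibration(name); f=200/np.tan(np.radians(c["fov_y"])/2)
    K=np.array([[f,0,c["cx"]],[0,f,c["cy"]],[0,0,1.]])
    v,u=np.mgrid[0:400,0:640]
    p=cv2.undistortPoints(np.stack([u.ravel(),v.ravel()],1).astype(np.float64)[:,None],K,np.array(c["distortion"],float)).reshape(400,640,2)
    P=np.dstack([p,np.ones((400,640))])*d[...,None]
    R=cv2.Rodrigues(np.array(c["rvec"],float))[0]
    W=(P-np.array(c["tvec"]).ravel())@R
    W[d<=0]=np.nan
    return W
E
python3 - <<'E'
from h import *
s=bot.state(); print(s)
for n in ("scene","top"):
    im,d=capture(n); cv2.imwrite(f"pics/{n}0.png",im[...,::-1]); np.save(f"{n}.npy",cloud(n,d)); np.save(f"{n}_im.npy",im)
    for k in ("power_unit","mouth","sled_pocket","flat_pack_center","fresh_pack_center","tray","mug","jar","tower"):
        print(n,k,[(np.round(r["at"],3).tolist(),round(r["confidence"],2)) for r in nets.spot_point(k,n)[:3]])
print(bot.state()["clock"])
E
```

```text
{'clock': 0.0, 'qpos': array([-8.47589953e+01,  1.51002605e+01, -2.80332101e+00,  7.21589013e+01,
        2.21374864e-04,  8.11012253e+01]), 'joint_vel': array([ 0.02932017, -0.0225788 , -0.03172134,  0.14187891,  0.06660259,
       -0.07215794]), 'joint_torque': array([-2.56742360e-04, -6.37612009e+01,  3.84574234e+01,  1.35988521e-02,
       -2.39867204e-04,  1.26974305e-05]), 'tcp_pos': array([ 0.1282177 , -0.50884559,  0.25281501]), 'eef_rot': array([-1.79938303e+02, -9.88413707e-03,  1.41397739e+01]), 'ft_force': array([-0.24647118,  0.22330722,  0.02342865]), 'ft_torque': array([-0.06896207, -0.03899445, -0.01182381]), 'grip_force': 0.0, 'finger_gap': 0.08545709260718883}
scene power_unit [([0.547, 0.032, 0.003], 0.64), ([0.588, -0.116, -0.002], 0.56)]
scene mouth [([0.546, 0.032, 0.017], 0.97)]
scene sled_pocket [([0.525, 0.033, 0.008], 0.7)]
scene flat_pack_center [([0.452, -0.104, 0.027], 0.78), ([0.523, 0.031, 0.037], 0.59)]
scene fresh_pack_center [([0.433, 0.284, -0.003], 0.25)]
scene tray [([0.432, 0.284, -0.001], 0.9)]
scene mug [([0.666, -0.372, -0.004], 0.65)]
scene jar [([0.586, -0.114, 0.004], 0.74)]
scene tower [([0.546, 0.41, -0.001], 0.86)]
top power_unit [([0.549, 0.028, 0.003], 0.65), ([0.521, 0.031, 0.01], 0.54), ([0.668, -0.374, 0.002], 0.37)]
top mouth [([0.548, 0.034, 0.013], 0.73), ([0.664, -0.375, 0.002], 0.65)]
top sled_pocket [([0.523, 0.031, 0.013], 0.78), ([0.432, 0.29, 0.0], 0.59)]
top flat_pack_center [([0.524, 0.031, 0.042], 0.98), ([0.449, -0.112, 0.028], 0.69)]
top fresh_pack_center [([0.465, -0.259, 0.028], 0.73)]
top tray [([0.429, 0.288, -0.0], 0.68)]
top mug [([0.667, -0.375, -0.0], 0.67)]
top jar [([0.586, -0.114, 0.001], 0.67)]
top tower [([0.551, 0.413, -0.001], 0.78)]
1.0
```

View pics/top0.png

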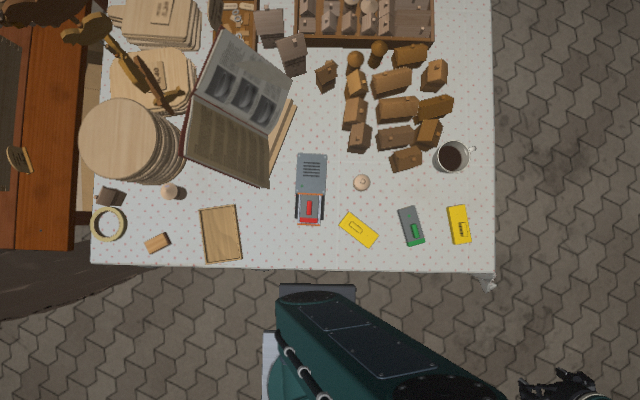

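View pics/scene0.png

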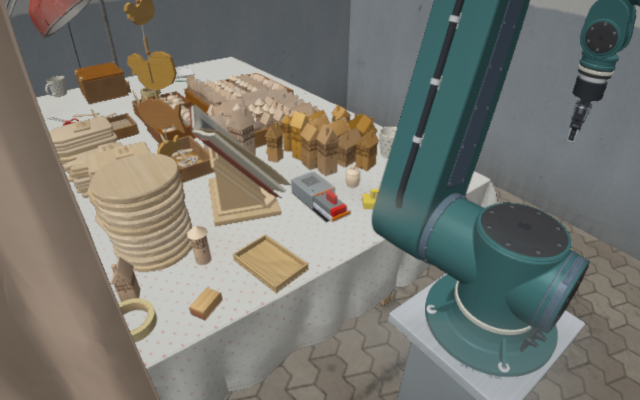

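The top view shows the power unit at (311,175), the red pack in its sled at (309,208), and the tray at (220,234). The green pack is at (411,226) with its green end at (418,241), nearest the robot. There are yellow look-alikes at (358,230) and (459,225). Next I'll refine the poses from depth.

```bash
python3 - <<'E'
from h import *
W=np.load("top.npy"); im=np.load("top_im.npy").astype(int)
hsv=cv2.cvtColor(im.astype(np.uint8),cv2.COLOR_RGB2HSV).astype(int)
H,S,V=hsv[...,0],hsv[...,1],hsv[...,2]; x,y,z=W[...,0],W[...,1],W[...,2]
def rep(n,m):
    p=W[m]; 
    if len(p)<8: print(n,len(p));return
    r=cv2.minAreaRect((p[:,:2]*1000).astype(np.float32))
    print(n,len(p),"mean",np.round(p.mean(0),4),"rect",np.round(r[0],1),np.round(r[1],1),round(r[2],2),"z",np.round(np.percentile(p[:,2],[5,50,95]),4))
def near(cx,cy,r): return np.hypot(x-cx,y-cy)<r
red=((H<8)|(H>172))&(S>130)
grn=(H>40)&(H<85)&(S>110)
rep("table",(abs(x-.45)<.08)&(abs(y-.12)<.03))
rep("redfin",red&near(.51,.03,.09)&(z>.055))
rep("redall",red&near(.51,.03,.09))
rep("grnfin",grn&near(.465,-.26,.09)&(z>.042))
rep("grnlow",grn&near(.465,-.26,.09)&(z<.034))
rep("fresh all",near(.465,-.26,.075)&(z>.015))
rep("fresh body",near(.465,-.26,.075)&(z>.02)&(z<.032))
rep("hood",(abs(y-.03)<.07)&(x>.54)&(x<.7)&(z>.045)&(z<.06))
rep("tray",near(.43,.287,.12)&(z>.013)&(z<.03))
rep("trayfloor",near(.43,.287,.05))
E
```

```text
table 1137 mean [4.504e-01 1.198e-01 3.000e-04] rect [450. 120.] [159.9  59.9] 0.04 z [-0.0032  0.0003  0.0037]
redfin 63 mean [0.5117 0.0344 0.0663] rect [510.7  33.8] [35.7 11. ] 1.16 z [0.0631 0.0666 0.0696]
redall 140 mean [0.4926 0.0348 0.0512] rect [499.5  35.5] [57.9 47.9] 1.46 z [0.0361 0.0415 0.0684]
grnfin 70 mean [ 0.4538 -0.2612  0.053 ] rect [ 453.6 -262. ] [38. 14.] 19.29 z [0.0496 0.0533 0.0562]
grnlow 78 mean [ 0.4242 -0.2706  0.0255] rect [ 447.9 -254.1] [87.5 48.6] 33.27 z [0.0222 0.0256 0.0295]
fresh all 672 mean [ 0.4664 -0.2569  0.0288] rect [ 466.8 -257.7] [110.8  50.9] 17.69 z [0.0214 0.0258 0.0535]
fresh body 563 mean [ 0.4686 -0.2569  0.0255] rect [ 466.8 -257.7] [110.9  50.8] 17.57 z [0.0221 0.0255 0.0291]
hood 1230 mean [0.6061 0.0312 0.052 ] rect [606.5  31.3] [ 84.  116.3] 88.23 z [0.0487 0.0521 0.0551]
tray 394 mean [0.4298 0.2901 0.0204] rect [430.4 288.8] [161.4 106.3] 9.62 z [0.0148 0.0209 0.0246]
trayfloor 916 mean [0.4297 0.2884 0.0051] rect [429.8 287.2] [96.8 98.9] 68.6 z [0.0013 0.0048 0.0089]
```

servo_tool(motion=[1.92, 2.71, 0, 0, 0, 8.2, 0.6, 3.84, 5.43, 0, 0, 0, 16.4, 0.6, 5.76, 8.14, 0, 0, 0, 24.6, 0.6, 7.68, 10.86, 0, 0, 0, 32.8, 0.6, 9.6, 13.57, 0, 0, 0, 41, 0.6, 11.5, 16.3, 0, 0, 0, 49.2, 0.6, 13.4, 19, 0, 0, 0, 57.4, 0.6, 15.4, 21.7, 0, 0, 0, 65.6, 0.6, 17.3, 24.4, 0, 0, 0, 73.8, 0.6, 19.2, 27.1, 0, 0, 0, 82, 0.6])

```text
clock: 2.0
tcp_pos: [0.3208, -0.2369, 0.2534]
eef_rot: [180.0, 0.0, 96.5]
ft_force: [0.2, -0.6, 0.4]
finger_gap: 0.0515
grip_force: 0.0
```

servo_tool(motion=[1.92, 2.71, -0.5, 0, 0, 8.2, 0.5, 3.84, 5.43, -1, 0, 0, 16.4, 0.5, 5.76, 8.14, -2, 0, 0, 24.6, 0.5, 7.68, 10.86, -3, 0, 0, 32.8, 0.5, 9.6, 13.57, -4, 0, 0, 41, 0.5, 11.5, 16.3, -5, 0, 0, 49.2, 0.5, 13.4, 19, -6, 0, 0, 57.4, 0.5, 15.4, 21.7, -7, 0, 0, 65.6, 0.5, 17.3, 24.4, -8, 0, 0, 73.8, 0.5, 19.2, 27.2, -9, 0, 0, 82.1, 0.5])

```text
clock: 3.0
tcp_pos: [0.513, 0.0352, 0.1629]
eef_rot: [-180.0, 0.0, 178.6]
ft_force: [0.7, -0.1, 0.1]
finger_gap: 0.0426
grip_force: 0.0
```

servo_tool(motion=[-0.1, -0.1, -2, 0, 0, -0.3, 0.45, -0.1, -0.1, -4.5, 0, 0, -0.3, 0.45, -0.1, -0.1, -7, 0, 0, -0.3, 0.45, -0.1, -0.1, -8.8, 0, 0, -0.3, 0.45, -0.1, -0.1, -9.7, 0, 0, -0.3, 0.45, -0.1, -0.1, -9.9, 0, 0, -0.3, 0.45, -0.1, -0.1, -9.9, 0, 0, -0.3, 0.3], grip_force=30)

```text
clock: 3.7
tcp_pos: [0.5115, 0.0329, 0.0647]
eef_rot: [180.0, 0.0, 177.9]
ft_force: [0.6, 0.5, -0.5]
finger_gap: 0.0267
grip_force: 0.0
```

servo_tool(motion=[0, 0, 0, 0, 0, 0, 0.05, 0, 0, 0, 0, 0, 0, 0.05, 0, 0, 0, 0, 0, 0, 0.05, 0, 0, 0, 0, 0, 0, 0.05])

```text
clock: 4.1
tcp_pos: [0.5118, 0.0328, 0.0651]
eef_rot: [-180.0, 0.1, 177.9]
ft_force: [-0.7, 0.5, 7.2]
finger_gap: 0.0133
grip_force: 34.4
```

servo_tool(motion=[0.3, -0.01, 0.05, 0, 0, 0, 0.05, 0.6, -0.02, 0.05, 0, 0, 0, 0.05, 0.8, -0.02, 0.05, 0, 0, 0, 0.05])

```text
clock: 4.4
tcp_pos: [0.5195, 0.0326, 0.0652]
eef_rot: [-180.0, 0.0, 177.9]
ft_force: [-3.2, -1.2, 7.3]
finger_gap: 0.013
grip_force: 34.5
```

servo_tool(motion=[0.1, 0, 0, 0, 0, 0, 0.05, 0.2, 0, 0, 0, 0, 0, 0.05])

```text
clock: 4.6
tcp_pos: [0.5214, 0.0326, 0.0651]
eef_rot: [-180.0, 0.0, 177.9]
ft_force: [-3.5, -1.5, 8.0]
finger_gap: 0.0135
grip_force: 34.5
```

servo_tool(motion=[0.1, 0, 0, 0, 0, 0, 0.05, 0.2, 0, 0, 0, 0, 0, 0.05])

```text
clock: 4.8
tcp_pos: [0.5234, 0.0325, 0.0651]
eef_rot: [-180.0, 0.0, 177.9]
ft_force: [-2.8, -1.7, 7.7]
finger_gap: 0.0134
grip_force: 34.5
```

servo_tool(motion=[0.1, 0, 0, 0, 0, 0, 0.05, 0.15, 0, 0, 0, 0, 0, 0.05])

```text
clock: 5.0
tcp_pos: [0.5249, 0.0325, 0.0652]
eef_rot: [-180.0, 0.0, 177.9]
ft_force: [-6.4, -1.8, 10.7]
finger_gap: 0.0131
grip_force: 34.8
```

servo_tool(motion=[0.08, 0, 0, 0, 0, 0, 0.05, 0.08, 0, 0, 0, 0, 0, 0.05])

```text
clock: 5.2
tcp_pos: [0.5249, 0.0325, 0.0651]
eef_rot: [-180.0, -0.1, 177.9]
ft_force: [-8.6, -2.0, 12.2]
finger_gap: 0.0134
grip_force: 35.3
```

servo_tool(motion=[-0.5, 0.01, 0, 0, 0, 0, 0.05, -1.2, 0.03, 0, 0, 0, 0, 0.05, -2, 0.06, 0, 0, 0, 0, 0.05, -2.8, 0.09, 0, 0, 0, 0, 0.05, -3.6, 0.11, 0, 0, 0, 0, 0.05, -4.4, 0.14, 0, 0, 0, 0, 0.05, -4.9, 0.15, 0, 0, 0, 0, 0.05, -4.9, 0.15, 0, 0, 0, 0, 0.05])

```text
clock: 6.0
tcp_pos: [0.4762, 0.0341, 0.0651]
eef_rot: [-180.0, 0.0, 177.9]
ft_force: [-2.3, -1.5, 5.6]
finger_gap: 0.0131
grip_force: 34.3
```

```bash
python3 - <<'E'
from h import *
im,d=capture("scene"); cv2.imwrite("pics/s1.png",cv2.resize(im[130:290,240:440,::-1],None,fx=3.5,fy=3.5))
for c in ("scene",):
  for k in ("sled_pocket","flat_pack_center"): print(k,[(np.round(r["at"],3).tolist(),round(r["confidence"],2)) for r in nets.spot_point(k,c)[:3]])
print(bot.state()["ft_force"])
E
```

```text
sled_pocket [([0.488, 0.036, 0.009], 0.62)]
flat_pack_center [([0.486, 0.031, 0.037], 0.8)]
[-2.21300215 -1.89524864  6.87159562]
```

View pics/s1.png

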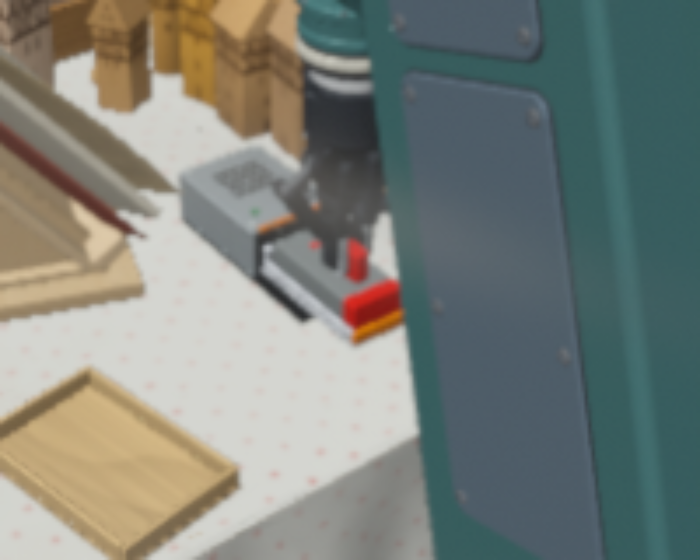

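Red pack and sled are out (fin at about (355,260) in the crop). I'll back off the rear wall slightly, then lift.

servo_tool(motion=[-0.25, 0.01, 0, 0, 0, 0, 0.05, -0.25, 0.01, 0.2, 0, 0, 0, 0.05, -0.25, 0.01, 0.8, 0, 0, 0, 0.05, -0.25, 0.01, 2, 0, 0, 0, 0.05, -0.25, 0.01, 4, 0, 0, 0, 0.05, -0.25, 0.01, 6, 0, 0, 0, 0.05, -0.25, 0.01, 8, 0, 0, 0, 0.05, -0.25, 0.01, 9, 0, 0, 0, 0.05], grip_force=50)

```text
clock: 6.95
tcp_pos: [0.4745, 0.0343, 0.1564]
eef_rot: [-180.0, 0.1, 177.9]
ft_force: [0.6, -0.1, -2.6]
finger_gap: 0.013
grip_force: 51.0
```

servo_tool(motion=[-0.4, 1.2, 0, 0, 0, 0.5, 0.05, -1, 4, 0, 0, 0, 2, 0.05, -1.7, 7.5, 0, 0, 0, 3.5, 0.05, -2.5, 11, 0, 0, 0, 5, 0.05, -3.3, 14.5, 0, 0, 0, 6.5, 0.05, -4.1, 18, 0, 0, 0, 8, 0.05, -4.8, 21.5, 0, 0, 0, 10, 0.05, -5.4, 24, -0.5, 0, 0, 11, 0.05, -5.7, 25.1, -1.5, 0, 0, 11.6, 0.05, -5.7, 25.3, -3, 0, 0, 11.6, 0.05])

```text
clock: 7.95
tcp_pos: [0.4161, 0.2886, 0.1237]
eef_rot: [180.0, -0.0, -170.3]
ft_force: [1.0, -0.2, -2.2]
finger_gap: 0.0129
grip_force: 51.0
```

servo_tool(motion=[0, 0, -2, 0, 0, 0, 0.05, 0, 0, -4, 0, 0, 0, 0.05, 0, 0, -5.5, 0, 0, 0, 0.05, 0, 0, -6.2, 0, 0, 0, 0.05, 0, 0, -6.6, 0, 0, 0, 0.05, 0, 0, -6.7, 0, 0, 0, 0.05])

```text
clock: 8.55
tcp_pos: [0.4169, 0.2872, 0.0575]
eef_rot: [-180.0, -0.0, -170.5]
ft_force: [-0.8, 0.8, -1.7]
finger_gap: 0.0132
grip_force: 50.9
```

servo_tool(motion=[0, 0, -0.1, 0, 0, 0, 0.05, 0, 0, -0.1, 0, 0, 0, 0.05])

```text
clock: 8.75
tcp_pos: [0.4173, 0.2874, 0.0573]
eef_rot: [180.0, 0.1, -170.5]
ft_force: [-0.3, 0.3, -2.1]
finger_gap: 0.0129
grip_force: 51.1
```

servo_tool(motion=[0, 0, -0.1, 0, 0, 0, 0.05, 0, 0, -0.1, 0, 0, 0, 0.05])

```text
clock: 8.95
tcp_pos: [0.4174, 0.2874, 0.0572]
eef_rot: [180.0, 0.1, -170.5]
ft_force: [-6.4, -2.5, 21.0]
finger_gap: 0.0126
grip_force: 54.2
```

servo_tool(motion=[0, 0, 0.1, 0, 0, 0, 0.05, 0, 0, 0.1, 0, 0, 0, 0.4, 0, 0, 0.1, 0, 0, 0, 0.4, 0, 0, 0.1, 0, 0, 0, 0.4, 0, 0, 2, 0, 0, 0, 0.4, 0, 0, 5, 0, 0, 0, 0.4, 0, 0, 9, 0, 0, 0, 0.4, 0, 0, 13, 0, 0, 0, 0.5])

```text
clock: 9.75
tcp_pos: [0.4167, 0.2871, 0.1871]
eef_rot: [-180.0, -0.0, -170.5]
ft_force: [1.4, 0.4, -0.1]
finger_gap: 0.0428
grip_force: 0.0
```

servo_tool(motion=[0.1, -2, 0, 0, 0, 0.5, 0.5, 0.4, -6, 0, 0, 0, 1, 0.5, 0.7, -10.5, 0, 0, 0, 1.5, 0.5, 1, -15, 0, 0, 0, 2, 0.5, 1.3, -19.5, 0, 0, 0, 3, 0.5, 1.6, -24, 0, 0, 0, 4, 0.5, 1.9, -28.5, 0, 0, 0, 5, 0.5, 2.2, -33, 0, 0, 0, 6, 0.5, 2.5, -37.5, 0, 0, 0, 7, 0.5, 2.8, -42, 0, 0, 0, 8, 0.5])

```text
clock: 10.75
tcp_pos: [0.4448, -0.1347, 0.1859]
eef_rot: [-180.0, 0.0, -162.4]
ft_force: [1.0, 0.2, -0.1]
finger_gap: 0.0425
grip_force: 0.0
```

servo_tool(motion=[0.3, -4.5, 0, 0, 0, 0, 0.5, 0.6, -8.5, -1, 0, 0, 0, 0.5, 0.8, -11.5, -2, 0, 0, 0, 0.5, 0.9, -12.7, -4, 0, 0, 0, 0.5, 0.9, -12.9, -6, 0, 0, 0, 0.5, 0.9, -12.9, -7, 0, 0, 0, 0.5])

```text
clock: 11.35
tcp_pos: [0.4534, -0.2618, 0.1142]
eef_rot: [179.9, -0.1, -162.5]
ft_force: [-0.8, 1.0, 0.5]
finger_gap: 0.0425
grip_force: 0.0
```

```bash
python3 - <<'E'
from h import *
im,d=capture("top"); W=cloud("top",d); cv2.imwrite("pics/t1.png",cv2.resize(im[150:270,190:470,::-1],None,fx=2.8,fy=2.8))
x,y,z=W[...,0],W[...,1],W[...,2]; hsv=cv2.cvtColor(im,cv2.COLOR_RGB2HSV).astype(int);H,S=hsv[...,0],hsv[...,1]
def rep(n,m):
    p=W[m]; r=cv2.minAreaRect((p[:,:2]*1000).astype(np.float32)); print(n,len(p),np.round(p.mean(0),4),np.round(r[0],1),np.round(r[1],1),round(r[2],1))
red=((H<8)|(H>172))&(S>130)
rep("redfin",red&(abs(y-.29)<.06)&(z>.05))
rep("redbody",(np.hypot(x-.43,y-.29)<.075)&(z>.027)&(z<.038))
rep("hood",(abs(y-.03)<.07)&(x>.54)&(x<.7)&(z>.045)&(z<.06))
ora=(H>5)&(H<20)&(S>150)&(abs(y-.035)<.06)&(x<.54)&(x>.38)
rep("lip",ora)
alu=(abs(y-.034)<.06)&(x>.4)&(x<.535)&(z>.009)&(z<.05)
rep("sled",alu)
for k in ("sled_pocket","mouth"): print(k,[(np.round(r["at"],3).tolist(),round(r["confidence"],2)) for r in nets.spot_point(k,"top")[:3]])
print(bot.state()["tcp_pos"],bot.state()["eef_rot"])
E
```

```text
redfin 103 [0.5109 0.2991 0.1241] [568.7 308.6] [344.7  21.1] 6.2
redbody 553 [0.433  0.2901 0.0309] [430.  291.4] [110.2  50.9] 9.8
hood 1229 [0.606  0.0313 0.052 ] [606.4  31.3] [ 84.  115.8] 88.1
lip 20 [0.4253 0.0372 0.021 ] [425.1  38.3] [57.1  2.6] 88.0
sled 877 [0.4795 0.0349 0.0144] [479.5  34.7] [ 79.5 111.6] 87.9
sled_pocket [([0.484, 0.034, 0.014], 0.9), ([0.548, 0.413, -0.001], 0.63)]
mouth [([0.551, 0.036, 0.014], 0.71), ([0.668, -0.375, 0.002], 0.21)]
[ 0.4539103  -0.26126396  0.11577516] [ 1.79958364e+02 -2.66191399e-02 -1.62442068e+02]
```

View pics/t1.png

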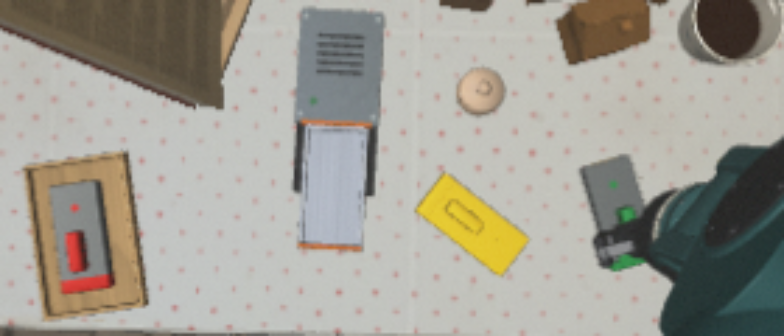

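The red pack lies flat in the tray at crop (80,235) and the empty sled is out at (335,185). The gripper is over the green fin.

servo_tool(motion=[0, 0, -2, 0, 0, 0, 0.45, 0, 0, -4, 0, 0, 0, 0.45, 0, 0, -5.5, 0, 0, 0, 0.45, 0, 0, -6.1, 0, 0, 0, 0.45, 0, 0, -6.1, 0, 0, 0, 0.3, 0, 0, -6.1, 0, 0, 0, 0.05, 0, 0, -6.1, 0, 0, 0, 0.05, 0, 0, -6.1, 0, 0, 0, 0.05, 0, 0, -6.1, 0, 0, 0, 0.05])

```text
clock: 12.4
tcp_pos: [0.4546, -0.262, 0.0558]
eef_rot: [-179.9, 0.1, -162.5]
ft_force: [-0.6, 0.7, 8.0]
finger_gap: 0.0127
grip_force: 49.8
```

servo_tool(motion=[0, 0, 0.3, 0, 0, 0, 0.05, 0, 0, 1.5, 0, 0, 0, 0.05, 0, 0, 3.5, 0, 0, 0, 0.05, 0, 0, 6, 0, 0, 0, 0.05, 0, 0, 8, 0, 0, 0, 0.05, 0, 1.5, 9.5, 0, 0, -1, 0.05, 0.1, 4, 10, 0, 0, -2.5, 0.05, 0.3, 7.5, 10, 0, 0, -5, 0.05, 0.5, 11, 10, 0, 0, -7.5, 0.05, 0.7, 14.5, 10, 0, 0, -10, 0.05])

```text
clock: 13.4
tcp_pos: [0.4608, -0.1154, 0.1552]
eef_rot: [-180.0, 0.0, -172.6]
ft_force: [1.0, 0.7, -2.4]
finger_gap: 0.0124
grip_force: 48.9
```

servo_tool(motion=[0.2, 3.5, 0, 0, 0, -2.5, 0.05, 0.4, 7, 0, 0, 0, -5, 0.05, 0.6, 10.5, 0, 0, 0, -7.5, 0.05, 0.9, 13.5, 0, 0, 0, -9, 0.05, 1.1, 15, 0, 0, 0, -9.5, 0.05, 1.1, 15.2, 0, 0, 0, -9.5, 0.05, 1.1, 15.2, 0, 0, 0, -9.5, 0.05, 1.1, 15.2, -2, 0, 0, -9.5, 0.05, 1.1, 15.2, -4, 0, 0, -9.5, 0.05, 1.1, 15.2, -5, 0, 0, -9.5, 0.05])

```text
clock: 14.4
tcp_pos: [0.4714, 0.0344, 0.1037]
eef_rot: [-180.0, -0.1, 178.0]
ft_force: [-0.3, -0.1, -2.0]
finger_gap: 0.0126
grip_force: 49.0
```

servo_tool(motion=[0, 0, 0, 0, 0, 0, 0.05, 0, 0, 0, 0, 0, 0, 0.05])

```text
clock: 14.6
tcp_pos: [0.4723, 0.0349, 0.1053]
eef_rot: [-180.0, 0.0, 178.0]
ft_force: [0.3, -0.4, -2.3]
finger_gap: 0.0129
grip_force: 49.0
```

```bash
python3 - <<'E'
from h import *
im,d=capture("top"); W=cloud("top",d); cv2.imwrite("pics/t2.png",cv2.resize(im[150:270,240:380,::-1],None,fx=5,fy=5))
im,d=capture("scene"); cv2.imwrite("pics/s2.png",cv2.resize(im[130:250,270:410,::-1],None,fx=5,fy=5))
print(bot.state()["tcp_pos"],bot.state()["eef_rot"])
E
```

```text
[0.47255114 0.03504317 0.10558739] [-1.79993091e+02  6.77251435e-02  1.78025055e+02]
```

View pics/s2.png

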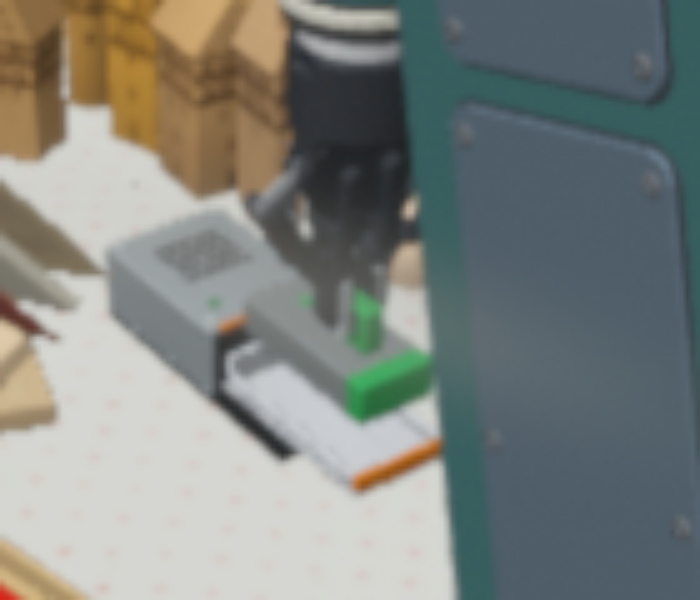

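The green pack hangs level over the pocket, green end outward at (390,385) and aligned with the sled. Lowering it now.

servo_tool(motion=[0, 0, -1, 0, 0, 0, 0.05, 0, 0, -1.8, 0, 0, 0, 0.05, 0, 0, -2.4, 0, 0, 0, 0.05, 0, 0, -2.9, 0, 0, 0, 0.05, 0, 0, -3.3, 0, 0, 0, 0.05, 0, 0, -3.4, 0, 0, 0, 0.05])

```text
clock: 15.3
tcp_pos: [0.4719, 0.0353, 0.0703]
eef_rot: [180.0, -0.0, 178.0]
ft_force: [0.5, 0.6, -2.9]
finger_gap: 0.0131
grip_force: 49.1
```

servo_tool(motion=[0, 0, -0.1, 0, 0, 0, 0.05, 0, 0, -0.15, 0, 0, 0, 0.05])

```text
clock: 15.5
tcp_pos: [0.4721, 0.0353, 0.0693]
eef_rot: [-180.0, 0.0, 178.0]
ft_force: [-0.1, -0.2, -1.3]
finger_gap: 0.0126
grip_force: 49.1
```

servo_tool(motion=[0, 0, -0.1, 0, 0, 0, 0.05, 0, 0, -0.1, 0, 0, 0, 0.05])

```text
clock: 15.7
tcp_pos: [0.4725, 0.0353, 0.0688]
eef_rot: [-180.0, 0.1, 178.0]
ft_force: [-1.4, -0.0, 5.3]
finger_gap: 0.0133
grip_force: 50.0
```

servo_tool(motion=[0.4, -0.01, 0.05, 0, 0, 0, 0.05, 1, -0.03, 0.05, 0, 0, 0, 0.05, 1.7, -0.06, 0.05, 0, 0, 0, 0.05, 2.4, -0.08, 0.05, 0, 0, 0, 0.05, 3.1, -0.11, 0.05, 0, 0, 0, 0.05, 3.8, -0.13, 0.05, 0, 0, 0, 0.05, 4.4, -0.15, 0.05, 0, 0, 0, 0.05, 4.7, -0.16, 0.05, 0, 0, 0, 0.05])

```text
clock: 16.5
tcp_pos: [0.5198, 0.0337, 0.0688]
eef_rot: [180.0, 0.0, 178.0]
ft_force: [-3.1, 1.0, 5.0]
finger_gap: 0.0129
grip_force: 50.2
```

servo_tool(motion=[0.1, 0, 0, 0, 0, 0, 0.05, 0.2, 0, 0, 0, 0, 0, 0.05])

```text
clock: 16.7
tcp_pos: [0.5213, 0.0337, 0.0688]
eef_rot: [-180.0, -0.0, 178.0]
ft_force: [-3.4, -0.1, 5.4]
finger_gap: 0.0128
grip_force: 50.1
```

servo_tool(motion=[0.1, 0, 0, 0, 0, 0, 0.05, 0.2, 0, 0, 0, 0, 0, 0.05])

```text
clock: 16.9
tcp_pos: [0.5235, 0.0336, 0.0688]
eef_rot: [-180.0, 0.0, 178.0]
ft_force: [-4.2, -1.3, 5.3]
finger_gap: 0.0129
grip_force: 50.0
```

servo_tool(motion=[0.1, 0, 0, 0, 0, 0, 0.05, 0.1, 0, 0, 0, 0, 0, 0.05])

```text
clock: 17.1
tcp_pos: [0.5244, 0.0336, 0.0688]
eef_rot: [-180.0, 0.0, 178.0]
ft_force: [-2.5, -1.4, 4.7]
finger_gap: 0.0128
grip_force: 49.9
```

servo_tool(motion=[0.1, 0, 0, 0, 0, 0, 0.05, 0.1, 0, 0, 0, 0, 0, 0.05])

```text
clock: 17.3
tcp_pos: [0.5252, 0.0336, 0.0688]
eef_rot: [-180.0, 0.0, 178.0]
ft_force: [-4.0, -1.0, 4.4]
finger_gap: 0.0128
grip_force: 50.0
```

servo_tool(motion=[0.08, 0, 0, 0, 0, 0, 0.05, 0.08, 0, 0, 0, 0, 0, 0.05])

```text
clock: 17.5
tcp_pos: [0.526, 0.0336, 0.0688]
eef_rot: [-180.0, 0.0, 178.0]
ft_force: [-3.9, -2.4, 5.0]
finger_gap: 0.013
grip_force: 50.0
```

servo_tool(motion=[0.08, 0, 0, 0, 0, 0, 0.05, 0.08, 0, 0, 0, 0, 0, 0.05])

```text
clock: 17.7
tcp_pos: [0.5262, 0.0336, 0.0688]
eef_rot: [-180.0, -0.1, 178.0]
ft_force: [-6.9, -1.3, 8.6]
finger_gap: 0.013
grip_force: 50.6
```

servo_tool(motion=[0.05, 0, 0, 0, 0, 0, 0.05, 0.05, 0, 0, 0, 0, 0, 0.05])

```text
clock: 17.9
tcp_pos: [0.5262, 0.0336, 0.0688]
eef_rot: [-180.0, -0.1, 178.0]
ft_force: [-8.7, -1.8, 10.5]
finger_gap: 0.013
grip_force: 50.9
```

servo_tool(motion=[-0.3, 0.01, 0, 0, 0, 0, 0.05, -0.5, 0.02, 0, 0, 0, 0, 0.05, -0.7, 0.02, 0, 0, 0, 0, 0.05, -0.9, 0.03, 0, 0, 0, 0, 0.05, -1.1, 0.04, 0, 0, 0, 0, 0.05, -1.1, 0.04, 0, 0, 0, 0, 0.05])

```text
clock: 18.5
tcp_pos: [0.5159, 0.034, 0.0688]
eef_rot: [-180.0, -0.0, 178.0]
ft_force: [-3.3, -4.2, 5.6]
finger_gap: 0.0129
grip_force: 50.1
```

servo_tool(motion=[-0.15, 0, 0, 0, 0, 0, 0.05, -0.15, 0, 0, 0, 0, 0, 0.05, -0.15, 0, 0, 0, 0, 0, 0.05])

```text
clock: 18.8
tcp_pos: [0.5145, 0.0341, 0.0688]
eef_rot: [-180.0, -0.0, 178.0]
ft_force: [-3.5, -3.7, 5.3]
finger_gap: 0.0129
grip_force: 50.1
```

servo_tool(motion=[-0.2, 0.01, 0, 0, 0, 0, 0.05, -0.2, 0.01, 0, 0, 0, 0, 0.05, -0.2, 0.01, 0, 0, 0, 0, 0.05])

```text
clock: 19.1
tcp_pos: [0.5124, 0.0341, 0.0688]
eef_rot: [-180.0, -0.0, 178.0]
ft_force: [-3.1, -3.6, 4.6]
finger_gap: 0.013
grip_force: 50.1
```

```bash
python3 - <<'E'
from h import *
im,d=capture("scene"); cv2.imwrite("pics/s3.png",cv2.resize(im[130:250,270:410,::-1],None,fx=5,fy=5))
print([(np.round(r["at"],3).tolist(),round(r["confidence"],2)) for r in nets.spot_point("sled_pocket","scene")[:3]])
im,d=capture("top"); cv2.imwrite("pics/t3.png",cv2.resize(im[150:250,270:350,::-1],None,fx=6,fy=6)); W=cloud("top",d)
x,y,z=W[...,0],W[...,1],W[...,2]; hsv=cv2.cvtColor(im,cv2.COLOR_RGB2HSV).astype(int);H,S=hsv[...,0],hsv[...,1]
m=(H>5)&(H<20)&(S>150)&(abs(y-.035)<.06)&(x<.54)&(x>.38); print(m.sum(),W[m].mean(0))
for _ in range(3): capture("top"); print(bot.state()["ft_force"])
E
```

```text
[([0.521, 0.035, 0.008], 0.74)]
0 [nan nan nan]
[-2.77906165 -3.15059941  5.36702652]
[-2.55189074 -3.27237071  4.91718048]
[-2.22149111 -4.07186574  6.30941577]<stdin>:6: RuntimeWarning: Mean of empty slice.
  ret = um.true_divide(
```

View pics/s3.png

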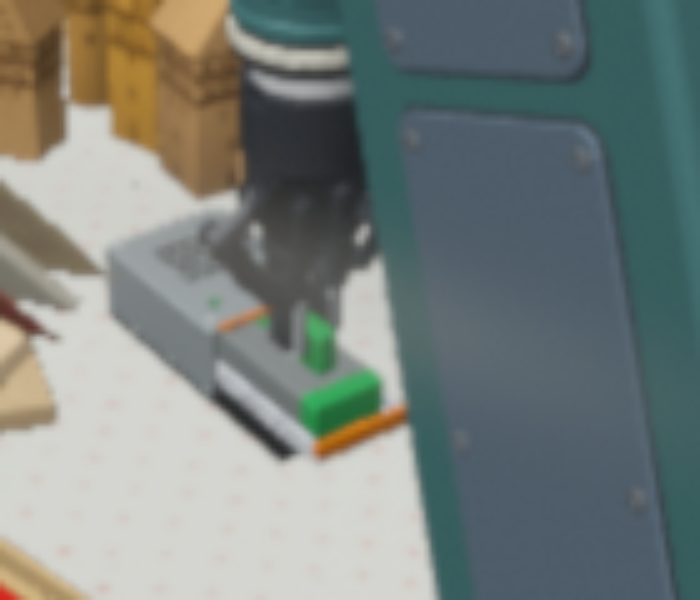

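servo_tool(motion=[-0.15, 0.01, 0, 0, 0, 0, 0.05, -0.3, 0.01, 0, 0, 0, 0, 0.05, -0.3, 0.01, 0, 0, 0, 0, 0.05])

```text
clock: 19.7
tcp_pos: [0.5093, 0.0343, 0.0688]
eef_rot: [-180.0, -0.0, 178.0]
ft_force: [-3.4, -3.3, 5.9]
finger_gap: 0.013
grip_force: 50.0
```

The pack still pushes back with spring force at 8 mm out, so the catch did not hold. I'll push again, to a firmer stop.

servo_tool(motion=[0.4, -0.01, 0.05, 0, 0, 0, 0.05, 0.9, -0.03, 0.05, 0, 0, 0, 0.05, 1.3, -0.04, 0.05, 0, 0, 0, 0.05, 1.6, -0.05, 0.05, 0, 0, 0, 0.05, 1.7, -0.06, 0.05, 0, 0, 0, 0.05, 1.7, -0.06, 0.05, 0, 0, 0, 0.05])

```text
clock: 20.3
tcp_pos: [0.5262, 0.0338, 0.069]
eef_rot: [180.0, -0.1, 178.0]
ft_force: [-6.3, -2.8, 1.0]
finger_gap: 0.013
grip_force: 49.4
```

servo_tool(motion=[0.08, 0, 0, 0, 0, 0, 0.05, 0.08, 0, 0, 0, 0, 0, 0.05])

```text
clock: 20.5
tcp_pos: [0.5263, 0.0338, 0.069]
eef_rot: [-180.0, -0.1, 178.0]
ft_force: [-9.4, -2.6, 4.2]
finger_gap: 0.0125
grip_force: 49.9
```

servo_tool(motion=[-0.3, 0.01, 0, 0, 0, 0, 0.05, -0.6, 0.02, 0, 0, 0, 0, 0.05, -0.9, 0.03, 0, 0, 0, 0, 0.05, -1.1, 0.04, 0, 0, 0, 0, 0.05, -1.3, 0.04, 0, 0, 0, 0, 0.05, -1.3, 0.04, 0, 0, 0, 0, 0.05])

```text
clock: 21.1
tcp_pos: [0.5141, 0.0342, 0.0692]
eef_rot: [180.0, -0.0, 178.0]
ft_force: [-2.7, -0.1, -3.6]
finger_gap: 0.0132
grip_force: 49.0
```

servo_tool(motion=[-0.2, 0.01, 0, 0, 0, 0, 0.05, -0.3, 0.01, 0, 0, 0, 0, 0.05, -0.3, 0.01, 0, 0, 0, 0, 0.05])

```text
clock: 21.4
tcp_pos: [0.5113, 0.0343, 0.0693]
eef_rot: [180.0, -0.0, 178.0]
ft_force: [-3.7, 1.0, -2.4]
finger_gap: 0.013
grip_force: 49.0
```

```bash
python3 - <<'E'
from h import *
fs=[]
im,d=capture("scene"); cv2.imwrite("pics/s4.png",cv2.resize(im[130:250,270:410,::-1],None,fx=5,fy=5))
for _ in range(6): capture("scene"); fs.append(bot.state()["ft_force"])
print(np.mean(fs,0)); print(bot.state()["tcp_pos"])
E
```

```text
[-3.18517191  0.35757148 -2.33429519]
[0.51145676 0.03421626 0.06924985]
```

View pics/s4.png

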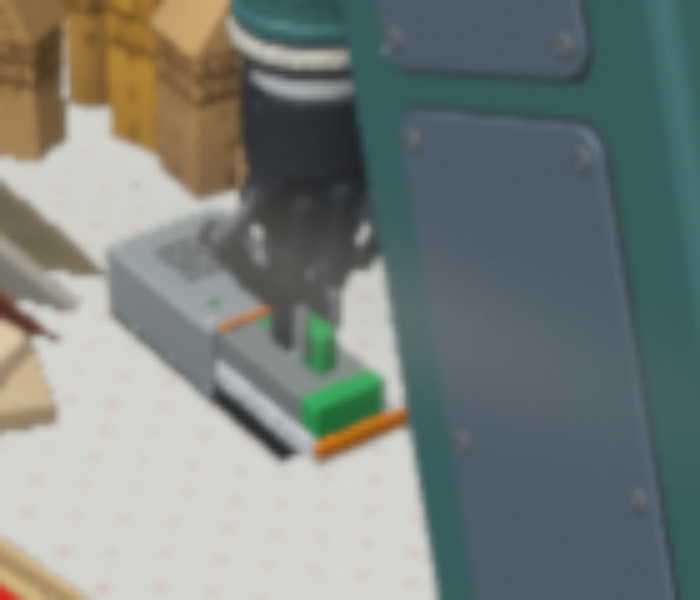

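```bash
python3 - <<'E'
from h import *
def lip(W,im,n):
    x,y=W[...,0],W[...,1]; hsv=cv2.cvtColor(im,cv2.COLOR_RGB2HSV).astype(int);H,S=hsv[...,0],hsv[...,1]
    m=(H>7)&(H<22)&(S>180)&(abs(y-.055)<.02)&(x<.535)&(x>.38)
    print(n,m.sum(),np.round(W[m].mean(0),4),np.round(np.median(W[m],0),4),"px",np.round(np.argwhere(m).mean(0),1))
lip(np.load("scene.npy"),np.load("scene_im.npy"),"start")
im,d=capture("scene"); lip(cloud("scene",d),im,"now"); print(bot.state()["tcp_pos"],bot.state()["clock"])
E
```

```text
start 31 [0.4644 0.0494 0.0216] [0.4634 0.0483 0.0222] px [216.2 337.1]
now 28 [0.459  0.0511 0.0216] [0.4586 0.0508 0.0216] px [217.3 337.9]
[0.51147066 0.03422372 0.0692649 ] 21.8
```

The lip stands about 5 mm farther out than when held, so the sled is following my hand and not catching. I'll push to the stop again, and this time let go by opening the fingers.

servo_tool(motion=[0.4, -0.01, 0, 0, 0, 0, 0.05, 0.9, -0.03, 0, 0, 0, 0, 0.05, 1.3, -0.04, 0, 0, 0, 0, 0.05, 1.5, -0.05, 0, 0, 0, 0, 0.05, 1.6, -0.05, 0, 0, 0, 0, 0.05, 1.6, -0.05, 0, 0, 0, 0, 0.05])

```text
clock: 22.4
tcp_pos: [0.5264, 0.0337, 0.069]
eef_rot: [-180.0, -0.1, 178.0]
ft_force: [-10.9, -1.5, 3.1]
finger_gap: 0.0132
grip_force: 49.8
```

servo_tool(motion=[0, 0, 0, 0, 0, 0, 0.45, 0, 0, 0, 0, 0, 0, 0.45, 0, 0, 0, 0, 0, 0, 0.45, 0, 0, 0, 0, 0, 0, 0.45, 0, 0, 0, 0, 0, 0, 0.45, 0, 0, 0, 0, 0, 0, 0.45, 0, 0, 0, 0, 0, 0, 0.45])

```text
clock: 23.1
tcp_pos: [0.5275, 0.0337, 0.0693]
eef_rot: [-180.0, 0.0, 178.0]
ft_force: [0.2, 0.4, 0.4]
finger_gap: 0.0388
grip_force: 0.0
```

```bash
python3 - <<'E'
from h import *
def lip(W,im,n):
    x,y=W[...,0],W[...,1]; hsv=cv2.cvtColor(im,cv2.COLOR_RGB2HSV).astype(int);H,S=hsv[...,0],hsv[...,1]
    m=(H>7)&(H<22)&(S>180)&(abs(y-.055)<.02)&(x<.535)&(x>.38)
    print(n,m.sum(),np.round(W[m].mean(0),4),np.round(np.median(W[m],0),4),"px",np.round(np.argwhere(m).mean(0),1))
im,d=capture("scene"); lip(cloud("scene",d),im,"now"); print(bot.state())
cv2.imwrite("pics/s5.png",cv2.resize(im[130:250,270:410,::-1],None,fx=5,fy=5))
E
```

```text
now 28 [0.425  0.0519 0.0218] [0.4246 0.0515 0.0223] px [223.4 345.6]
{'clock': 23.15, 'qpos': array([-5.18134968e+00,  2.26487506e+01, -2.20822600e+01,  4.52663572e+01,
       -5.60140156e-04, -3.22183966e+00]), 'joint_vel': array([-0.01824006,  0.18385138,  0.02888363, -0.05885515, -0.014992  ,
       -0.11424789]), 'joint_torque': array([-2.11724910e-03, -6.86501384e+01,  3.12576628e+01, -5.32552207e-03,
       -1.19517358e-04,  1.48448512e-04]), 'tcp_pos': array([0.52746506, 0.0337006 , 0.06928742]), 'eef_rot': array([-1.79999293e+02,  2.59659993e-03,  1.78040490e+02]), 'ft_force': array([-0.21073544,  0.04823033,  0.035274  ]), 'ft_torque': array([-0.03235693,  0.00032925,  0.03137842]), 'grip_force': 0.0, 'finger_gap': 0.038675127984165086}
```

View pics/s5.png

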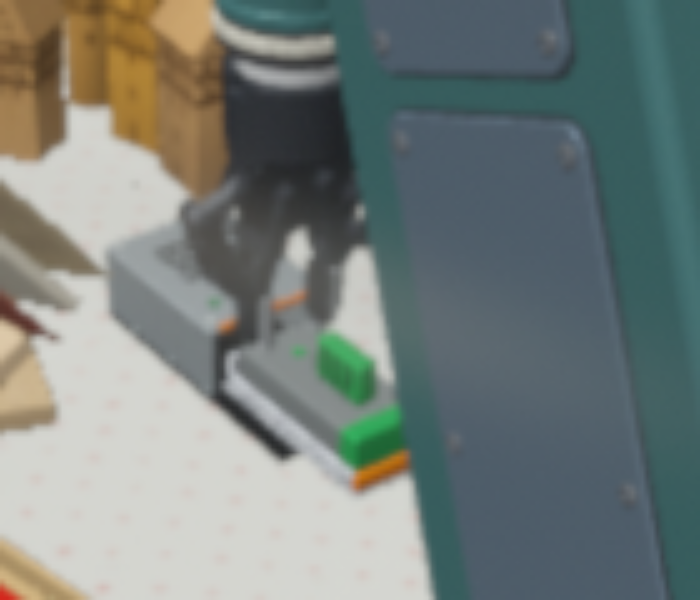

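The sled sprang fully out again with the green pack still seated in it (fin at (345,368)), so the catch isn't taking with the pack gripped. Next I'll push the orange front lip with closed fingers and retreat freely.

servo_tool(motion=[0, 0, 2, 0, 0, 0, 0.45, 0, 0, 5, 0, 0, 0, 0.45, 0, 0, 8, 0, 0, 0, 0.3, -3, 0.1, 8, 0, 0, 0, 0, -7, 0.25, 8, 0, 0, 0, 0, -11, 0.4, 8, 0, 0, 0, 0, -13, 0.45, 8, 0, 0, 0, 0, -13.2, 0.45, 5, 0, 0, 0, 0, -13.2, 0.45, 1, 0, 0, 0, 0, -13.2, 0.45, -2, 0, 0, 0, 0])

```text
clock: 24.15
tcp_pos: [0.3951, 0.0382, 0.0481]
eef_rot: [-180.0, 0.0, 178.0]
ft_force: [1.0, -0.1, -0.8]
finger_gap: 0.0
grip_force: 0.0
```

servo_tool(motion=[0, 0, -1, 0, 0, 0, 0, 0, 0, -1.5, 0, 0, 0, 0, 0.3, 0, -1.5, 0, 0, 0, 0, 0.6, 0, -1.5, 0, 0, 0, 0])

```text
clock: 24.55
tcp_pos: [0.4022, 0.0381, 0.0349]
eef_rot: [-180.0, 0.1, 178.0]
ft_force: [0.5, 0.7, 0.4]
finger_gap: 0.0001
grip_force: 0.0
```

servo_tool(motion=[0.5, -0.02, 0, 0, 0, 0, 0, 1, -0.03, 0, 0, 0, 0, 0, 1.5, -0.05, 0, 0, 0, 0, 0, 2.2, -0.08, 0, 0, 0, 0, 0, 3, -0.1, 0, 0, 0, 0, 0, 3.8, -0.13, 0, 0, 0, 0, 0, 4.6, -0.16, 0, 0, 0, 0, 0, 5.2, -0.18, 0, 0, 0, 0, 0])

```text
clock: 25.35
tcp_pos: [0.4537, 0.0365, 0.0341]
eef_rot: [180.0, -0.1, 178.0]
ft_force: [-5.2, -0.5, 3.0]
finger_gap: 0.0001
grip_force: 2.4
```

servo_tool(motion=[0.2, 0, 0, 0, 0, 0, 0, 0.3, 0, 0, 0, 0, 0, 0])

```text
clock: 25.55
tcp_pos: [0.4566, 0.0364, 0.0341]
eef_rot: [-180.0, -0.0, 178.0]
ft_force: [-3.7, 0.1, 1.6]
finger_gap: -0.0003
grip_force: 1.9
```

servo_tool(motion=[0.15, 0, 0, 0, 0, 0, 0, 0.2, 0, 0, 0, 0, 0, 0])

```text
clock: 25.75
tcp_pos: [0.4586, 0.0364, 0.0342]
eef_rot: [-180.0, -0.0, 178.0]
ft_force: [-3.8, -0.1, -0.7]
finger_gap: 0.0002
grip_force: 1.8
```

servo_tool(motion=[0.1, 0, 0, 0, 0, 0, 0, 0.15, 0, 0, 0, 0, 0, 0])

```text
clock: 25.95
tcp_pos: [0.4599, 0.0363, 0.0342]
eef_rot: [-180.0, -0.0, 178.0]
ft_force: [-4.1, -1.6, -0.9]
finger_gap: -0.0
grip_force: 1.9
```

servo_tool(motion=[0.15, 0, 0, 0, 0, 0, 0, 0.15, 0, 0, 0, 0, 0, 0])

```text
clock: 26.15
tcp_pos: [0.4611, 0.0363, 0.0341]
eef_rot: [-180.0, -0.1, 178.0]
ft_force: [-6.0, -1.6, 0.8]
finger_gap: 0.0
grip_force: 3.0
```

servo_tool(motion=[0.1, 0, 0, 0, 0, 0, 0, 0.1, 0, 0, 0, 0, 0, 0])

```text
clock: 26.35
tcp_pos: [0.4612, 0.0364, 0.0341]
eef_rot: [-180.0, -0.1, 178.0]
ft_force: [-10.1, -1.0, 3.6]
finger_gap: 0.0
grip_force: 5.1
```

servo_tool(motion=[-3, 0.1, 0, 0, 0, 0, 0, -6, 0.2, 0, 0, 0, 0, 0, -6.5, 0.2, 0, 0, 0, 0, 0, -6.5, 0.2, 0, 0, 0, 0, 0])

```text
clock: 26.75
tcp_pos: [0.3979, 0.0384, 0.0347]
eef_rot: [180.0, 0.1, 178.0]
ft_force: [0.7, 0.5, -0.1]
finger_gap: -0.0002
grip_force: 0.0
```

```bash
cat >> h.py <<'E'
def lip(n):
    im,d=capture("scene"); W=cloud("scene",d)
    x,y=W[...,0],W[...,1]; hsv=cv2.cvtColor(im,cv2.COLOR_RGB2HSV).astype(int);H,S=hsv[...,0],hsv[...,1]
    m=(H>7)&(H<22)&(S>180)&(abs(y-.055)<.02)&(x<.535)&(x>.38)
    g=(H>40)&(H<85)&(S>110)&(abs(y-.04)<.05)&(x>.38)&(x<.56)
    print("lip",m.sum(),np.round(np.median(W[m],0),4),"green z",np.round(np.percentile(W[g][:,2],[5,50,95]),3), bot.state()["clock"])
    cv2.imwrite(f"pics/{n}.png",cv2.resize(im[130:250,270:410,::-1],None,fx=5,fy=5))
E
python3 -c "
from h import *
lip('s6')"
```

```text
lip 28 [0.4636 0.0489 0.0211] green z [0.025 0.047 0.069] 26.8
```

Lip is back at its original held position (0.4636 against 0.4634 at the start). Raising the arm clear, then verifying.

servo_tool(motion=[0, 0, 3, 0, 0, 0, 0.1, 0, -2, 7, 0, 0, 0, 0.1, 0, -6, 11, 0, 0, 0, 0.1, 0, -10, 14, 0, 0, 0, 0.1, 0, -14, 15, 0, 0, 0, 0.1, 0, -18, 15, 0, 0, 0, 0.1, 0, -22, 15, 0, 0, 0, 0.1, 0, -22, 15, 0, 0, 0, 0.1])

```text
clock: 27.6
tcp_pos: [0.3991, -0.1865, 0.1847]
eef_rot: [-179.9, 0.1, 177.8]
ft_force: [1.0, 0.1, 0.7]
finger_gap: 0.0087
grip_force: 0.0
```

```bash
python3 - <<'E'
from h import *
lip('s7')
im,d=capture("top"); W=cloud("top",d); cv2.imwrite("pics/t7.png",cv2.resize(im[130:270,80:480,::-1],None,fx=2,fy=2))
x,y,z=W[...,0],W[...,1],W[...,2]
m=(np.hypot(x-.43,y-.29)<.075)&(z>.027)&(z<.038); print("red body",m.sum(),W[m].mean(0),W[m][:,2].std())
m=(abs(y-.036)<.02)&(x>.47)&(x<.545)&(z>.03)&(z<.05); print("green body z",m.sum(),W[m].mean(0),W[m][:,2].std())
E
```

```text
lip 30 [0.4636 0.0505 0.0208] green z [0.023 0.04  0.068] 27.65
red body 547 [0.43413201 0.29028406 0.03086704] 0.0019147317038359021
green body z 294 [0.50647095 0.03554057 0.03910636] 0.002177826508973701
```

View pics/t7.png

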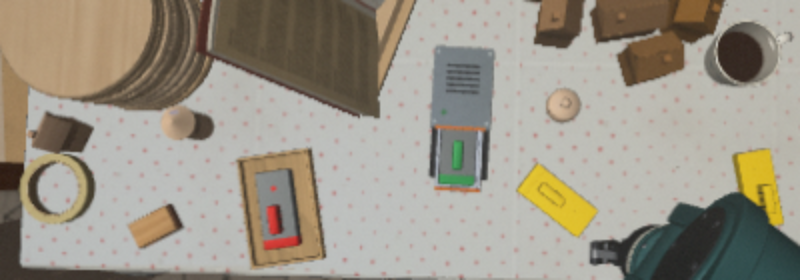

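View pics/s7.png

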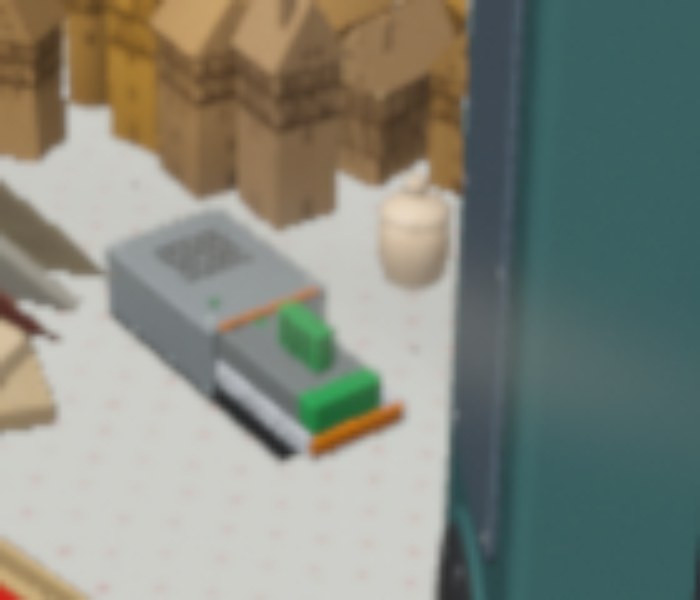

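The green pack sits flat in the held sled (457,165) with its green end outward. The red pack lies flat in the tray (280,210), the bystanders are unmoved and the arm is clear. Handing in.

```bash
python3 -c "
from station import bot
print(bot.close_job())"
```

```text
the job is handed in; nothing more can be done
None
```

The job is handed in at about 28 s: the red pack lies flat in the tray, and the green pack is caught in the sled with its green end outward. The catch did not hold on three pushes with the pack gripped, so I pushed the sled in by its front lip; the mug, jar and tower stand where they were.

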